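# Stow the scraper and present the glue jar on the carousel

### The job

Clear the glue scraper into the gluing carousel: lift it out of its stand and slide its blade into the empty slot of the block on the turntable until it sits fully home, and let go of it. Then, gripping one of the turntable's two upright posts, turn the table until the glue jar is at the front, in line with the brass pointer on the foot. Finish while still gripping the post, holding the table still so that I can unscrew the jar's lid; leave the other tools on the bench where they lie.

Things in the scene. Friction and masses are not known exactly. Their poses are not given: they have to be found in the camera images.
- carousel: fixed dark foot of the carousel, a disc of radius 90 mm; origin at the centre of its underside, on the vertical turning axis; its -x axis points along the brass pointer, to the front. On it turns a light round deck, radius 125 mm, top 36 mm above the bench. Fixed on the deck: the jar, the slot block half a turn from it, a wax tin (67 mm wide, 24 mm high) in the middle, and two posts
- pointer (a point): tip of the brass pointer, a flat strip that stands out from the foot at the front and turns up just outside the deck's rim: 150 mm from the turning axis, 36 mm above the bench
- turntable (a joint): turn of the deck about the vertical axis, rad, counter-clockwise from above positive; 0 (or any whole turn) is when the jar is at the pointer. It turns freely both ways without reaching a stop, with light friction (0.15 N m), and stays where it is left
- jar_foot (a point): centre of the underside of the glue jar (brown jar with dark screw lid, 59 mm wide, 76 mm high), 80 mm from the turning axis, on the deck's top, 36 mm above the bench
- slot_mouth (a point): centre of the slot's mouth, in the top of the block on the deck, 85 mm from the turning axis, 94 mm above the bench. Block 34 mm thick (x), 96 mm long (y), 58 mm high. Slot upright, 6.5 mm wide (x), 74 mm long (y), 50 mm deep, flared at the mouth to about 11 mm. Axes turn with the deck: x away from the turning axis, y along the slot, z up
- post_a: round upright wooden post fixed to the deck and turning with it, 18 mm thick, 66 mm high above the deck, 105 mm from the turning axis; origin at its foot on the deck (36 mm above the bench), z up. It lies a quarter turn counter-clockwise (from above) from the slot block
- post_a_top (a point): centre of the top of post_a, 102 mm above the bench
- post_b: the other post, the same, a quarter turn clockwise from the slot block; origin at its foot
- post_b_top (a point): centre of the top of post_b, 102 mm above the bench
- scraper: glue scraper, 0.12 kg: steel blade 4 mm thick (x), 70 mm wide (y), reaching 47 mm below a wooden grip bar 18 mm thick (x), 84 mm long (y), 28 mm high. Stands upright in its stand. Origin at the middle of the blade's lower edge, z up; bar from 47 to 75 mm above it. Fully home, the bar rests on the block's top; either way round is right
- scraper_shoulder (a point): centre of the underside of the scraper's grip bar, 47 mm above the blade's lower edge; same axes as the scraper
- stand: fixed dark wooden block with a slot like the carousel's, 34 x 96 mm, 58 mm high, on a base 70 x 110 mm; the scraper starts in it with its bar resting on top. Origin at the centre of its underside on the bench, y along the slot
- block_plane: loose steel block plane, 49 x 161 x 55 mm, a bystander; origin at the centre of its underside
- bench_dog: loose dark iron bench dog, 32 x 144 x 30 mm, a bystander; origin at the centre of its underside
- calipers: loose bow calipers with wooden balls, 82 x 220 x 37 mm, a bystander; origin at the centre of its underside

How it is judged:
By the outcome, as a careful person would: the job done as asked, in the order asked, and still so for the second after the job is handed in, while the arm keeps its last pose, push and grip.
It also fails if it takes over 59 s, if anything falls off the work surface, if the arm or the gripper's body presses on something with over 40 N, if the wrist force passes 120 N, or if a joint passes its speed limit or range.

### The arm

A 6-joint arm with a two-finger parallel gripper is mounted at the origin on a cart in front of the work surface, level with it; the furniture and walls round the work are solid. World frame = base frame: x ahead of the robot, y to its left, z up, the work surface at z = 0. Lengths are in m, angles in rad, forces in N, time in s.
With the tool pointing down it reaches from about 0.325 to 0.775 m from the base axis. Payload 9.3 kg.
Tool frame: the origin (TCP) lies midway between the tips of the shut fingers; the grasp point (between the pads) lies 19 mm behind it; z points along the fingers, y is the direction in which the jaws open and shut (so a half turn about z gives the same grasp; the last joint's range is limited). The gripper opens to 85 mm and grips with 20 to 120 N. Pads are 22 mm wide; open, the fingers measure 114 mm over their backs; the gripper's body (76 mm by 85 mm) begins 54 mm behind the grasp point. The pads swing forward as they close: fully open they stand 13 mm farther back than shut.
Start: joints at [-1.407, 0.259, 0.021, 1.334, 0, 1.418], TCP at [0.171, -0.523, 0.231] pointing down, gripper open.
Joint ranges: [-3.04, 3.04], [-0.91, 1.82], [-1.04, 1.36], [-1.92, 1.95], [-1.52, 1.45], [-3.14, 3.14]. Speed limits (rad/s): [2.22, 2.22, 2.79, 3.14, 3.14, 3.14].

### API

Orientations are given as a unit quaternion [x, y, z, w].
In Python, from rig import sensors, camera, job gives the robot as it stands.
- The arm moves only by the tool drive_tool, never from a script. Its argument "moves" is a list of rows, each a list of 5 numbers: the shift along the tool's x, y, z in mm, then the turn about the tool's z in rad, then the gripper command: -1 is fully open, 1 is shut, values between are in proportion. A call has 1 to 8 rows; each row is the pose to reach, as a shift and turn from the pose commanded when the call began, along the tool's axes at that moment; what a row does not reach only later rows make up. A row lasts 1/12 s, in which the tool goes at most 41.7 mm and 7.16 degrees, less where a joint would pass 70% of its speed; a pose out of reach is approached as far as the arm can. A call with a gripper value outside its range is refused whole. The fingers move at their own pace and stop on an object; "grip_force" is the grip in N (left out, the last holds). Time passes only in rows, so rows that repeat a pose let the fingers close. It gives the time, the measured TCP pose, the force and the opening at its end, in the units of the state.
- sensors.state(): the state, without advancing time (a new reading comes with each control period).
- camera(name): name is "scene" or "top" or "wrist"; returns a dict with "img" (384x512x3 uint8, red, green, blue), "depth" (384x512 float32, m along the optical axis (not along the pixel's ray), 0 where there is no reading), "mtx" (3x3 intrinsics, pixels), "dist_coeffs" ([k1, k2, p1, p2, k3] as OpenCV has them; the pictures are not rectified), "cam_to_world" (4x4, takes a point from camera to world coordinates); the wrist camera has in their place "T_tool_cam" (4x4, takes a point from camera to tool coordinates, whose origin is the TCP and whose axes are the flange's). Camera axes: x right, y up, looking along -z (the intrinsics and any distortion apply to the point x, -y, -z); pixel columns grow to the right and rows downward; lengths in m; the calibration is good to about 2 mm. A picture is of the moment at which its call begins: read the wrist's pose just before it.
- job.hand_in(): hands the job in, once; it reports no verdict.
The state is a dict: "clock": time; "joint_positions": joint angles; "joint_velocities": joint speeds; "joint_efforts": joint torques, N m; "position": TCP position; "tool_rot": TCP orientation; "force": force on the tool from outside, world axes, zero at the start; "moment": the same for the moment, N m; "opening": finger opening in m.
Only numpy, scipy, OpenCV 4.12 (cv2) and the standard library are available. Lean on these libraries where they do the work, as an engineer would, in place of code of your own. Each camera call takes 0.05 s, during which the arm holds its last target. There are 200 camera calls.

## Working session

There is one attempt and no reset: what is moved stays moved. The work goes in short steps, Python scripts to look and compute and a tool call to move; the robot and the scene stay as the last step left them, time stands still between calls to the robot, and variables do not carry over. Pictures are saved under pics/ and viewed, about 8 in all and at most 12, crops included, and the job is handed in when it is done.

Besides the shell and the picture viewer there is one more tool, called by a JSON object that holds its "op" and its "data". drive_tool: Moves the arm, as the interface text tells. Its arguments: {"type":"object","properties":{"moves":{"type":"array","items":{"type":"array","items":{"type":"number"}}},"grip_force":{"type":"number"}},"required":["moves"]}

```bash
mkdir -p pics
cat > h.py <<'E'
import numpy as np, cv2
from rig import sensors, camera, job
from scipy.spatial.transform import Rotation as R
def snap(name, fn=None):
    s=sensors.state(); c=camera(name)
    if name=="wrist":
        T=np.eye(4);T[:3,:3]=R.from_quat(s["tool_rot"]).as_matrix();T[:3,3]=s["position"]
        c["cam_to_world"]=T@np.array(c["T_tool_cam"])
    if fn: cv2.imwrite("pics/"+fn,c["img"][:,:,::-1])
    return c
def rays(c,px):
    px=np.array(px,float).reshape(-1,1,2)
    u=cv2.undistortPoints(px,np.array(c["mtx"]),np.array(c["dist_coeffs"])).reshape(-1,2)
    return np.c_[u[:,0],-u[:,1],-np.ones(len(u))]
def at_z(c,px,z):
    T=np.array(c["cam_to_world"]); d=rays(c,px)@T[:3,:3].T; o=T[:3,3]
    z=np.broadcast_to(z,len(d))
    return o+d*((z-o[2])/d[:,2])[:,None]
def cloud(c):
    h,w=c["depth"].shape; v,u=np.mgrid[:h,:w]
    P=rays(c,np.c_[u.ravel(),v.ravel()])*c["depth"].reshape(-1,1)
    T=np.array(c["cam_to_world"]); W=P@T[:3,:3].T+T[:3,3]
    W[c["depth"].ravel()==0]=np.nan
    return W.reshape(h,w,3)
E
cat > a.py <<'E'
from h import *
s=sensors.state(); print(s)
a=snap("top");b=snap("scene")
cv2.imwrite("pics/top1.png",cv2.resize(a["img"][:,:,::-1],(768,576)))
cv2.imwrite("pics/scene1.png",cv2.resize(b["img"][:,:,::-1],(768,576)))
np.savez("top.npz",W=cloud(a),img=a["img"]);np.savez("scene.npz",W=cloud(b),img=b["img"])
print(a["cam_to_world"],b["cam_to_world"])
E
python3 a.py
```

```text
{'clock': 0.0, 'joint_positions': array([-1.40661939e+00,  2.59214588e-01,  2.07524966e-02,  1.33367392e+00,
       -3.70936415e-06,  1.41820597e+00]), 'joint_velocities': array([-5.54317324e-05, -1.10402099e-03,  1.33154837e-03, -1.73629760e-03,
       -9.00939767e-04, -5.62555901e-04]), 'joint_efforts': array([-1.05668645e-03, -5.55641913e+01,  3.44529927e+01,  1.35743123e-02,
       -2.86108216e-04, -4.62148506e-06]), 'position': array([ 0.17127749, -0.52236443,  0.23065034]), 'tool_rot': array([ 9.87483286e-01,  1.57722257e-01, -5.73520953e-06, -6.69818586e-04]), 'force': array([-0.44340091, -0.75385711, -0.24673599]), 'moment': array([-0.0186351 ,  0.00720765,  0.01671549]), 'opening': 0.08528371813036364}
[[-0.02824618  0.99081967 -0.13220644  0.35856966]
 [-0.9995278  -0.0263955   0.01573045  0.02124056]
 [ 0.01209639  0.13258834  0.99109738  1.55519744]
 [ 0.          0.          0.          1.        ]] [[-0.42307493  0.34503872 -0.83782808 -0.53599184]
 [-0.90583244 -0.1388139   0.40024778  0.55367484]
 [ 0.02179879  0.92826665  0.37127595  0.59636519]
 [ 0.          0.          0.          1.        ]]
```

View pics/top1.png

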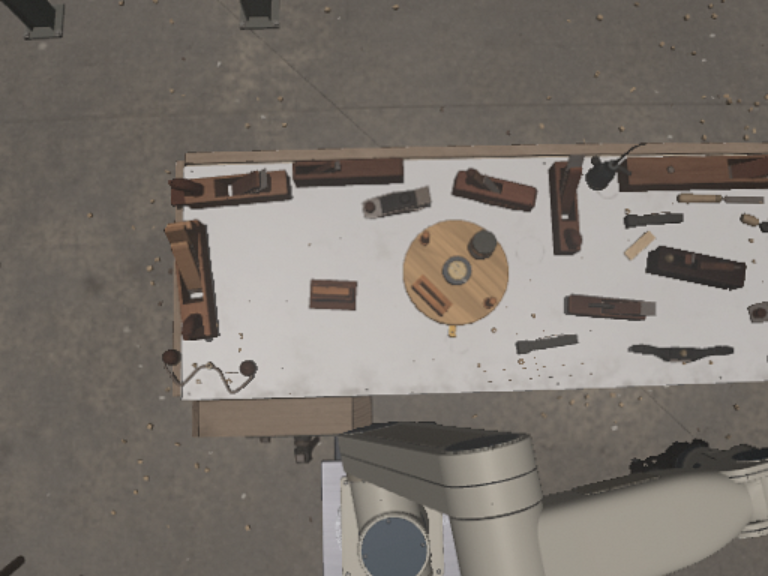

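View pics/scene1.png

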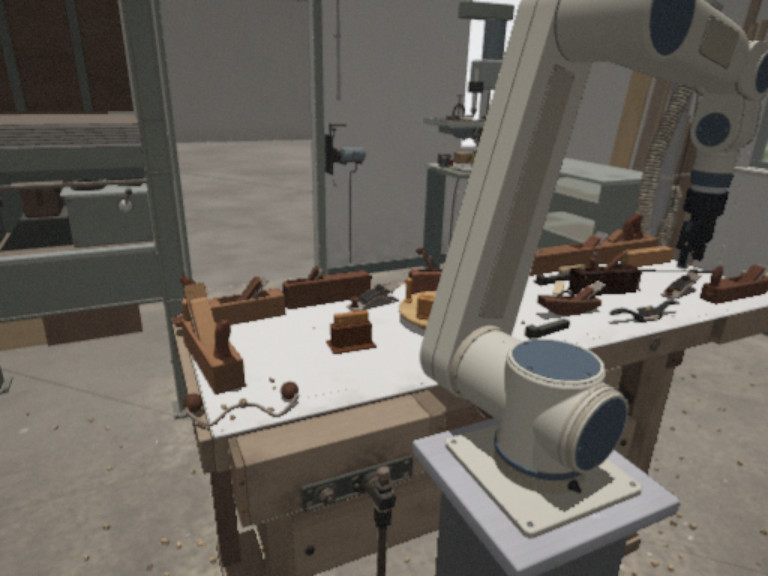

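The top view shows the carousel centred at about (456,271), the slot block at (432,296), the jar at (484,243), posts at (425,237) and (491,301), and the pointer at (452,332). The stand with the scraper is at (333,294). The scene view shows the scraper standing in its stand at (350,325).

```bash
cat > b.py <<'E'
from h import *
W=np.load("top.npz")["W"]
def reg(x0,x1,y0,y1,z0,z1):  # display px
    P=W[y0//2:y1//2,x0//2:x1//2].reshape(-1,3); return P[(P[:,2]>z0)&(P[:,2]<z1)]
print("bench z",np.nanmedian(W[170:180,110:150,2]))
d=reg(395,515,212,330,.025,.046); c,r=cv2.minEnclosingCircle(d[:,:2].astype(np.float32)); print("deck",c,r,np.median(d[:,2]))
for n,b,z in [("block",(400,460,265,325),(.08,.11)),("jar",(465,505,220,265),(.1,.125)),("postA",(412,437,225,250),(.08,.11)),("postB",(480,503,288,312),(.08,.11)),("tin",(435,475,250,290),(.05,.07)),("bar",(300,365,270,318),(.075,.1)),("stand",(300,365,270,318),(.045,.07)),("standbase",(300,365,270,318),(.004,.03)),("pointer",(440,465,322,342),(.01,.06))]:
    p=reg(*b,*z)
    if len(p)<3: print(n,len(p)); continue
    rc=cv2.minAreaRect(p[:,:2].astype(np.float32)); print(n,len(p),p.mean(0).round(4),rc)
E
python3 b.py
```

```text
bench z 0.04446140248681074
deck (0.7785784602165222, 0.09641235321760178) 0.11087887734174728 0.03385733857170625
block 0
jar 0
postA 8 [0.8168 0.1319 0.0859] ((0.8158907294273376, 0.13406893610954285), (0.006869419012218714, 0.014662244357168674), 23.799428939819336)
postB 0
tin 0
bar 0
stand 0
standbase 120 [0.7345 0.3273 0.0085] ((0.7231701016426086, 0.32191479206085205), (0.08626604080200195, 0.11225460469722748), 0.28330138325691223)
pointer 0
```

Run:
```python
from h import *
a=snap("top"); print(a["mtx"],a["dist_coeffs"],a["depth"][100:200:20,120:360:40])
W=cloud(a); print(W[100:200:20,120:360:40].round(3))
```

```text
[[440.76462728   0.         256.98962934]
 [  0.         440.76462728 187.81510301]
 [  0.           0.           1.        ]] [-0.08415824  0.          0.          0.          0.        ] [[2.4846814 2.490923  1.6190151 1.6211281 1.6171786 1.6244366]
 [1.4696889 1.5304961 1.5363175 1.5679557 1.6016809 1.4913841]
 [1.5909228 1.592415  1.5892346 1.5967791 1.5970647 1.5927159]
 [1.4439554 1.5790485 1.5803901 1.5805924 1.5373037 1.4758322]
 [1.4912287 1.5656238 1.5737679 1.5731691 1.5374829 1.5393162]]
[[[ 1.205e+00  7.500e-01 -8.500e-01]
  [ 1.199e+00  5.210e-01 -8.540e-01]
  [ 9.000e-01  1.970e-01 -9.000e-03]
  [ 8.960e-01  5.000e-02 -9.000e-03]
  [ 8.900e-01 -9.700e-02 -4.000e-03]
  [ 8.890e-01 -2.460e-01 -9.000e-03]]

 [[ 7.920e-01  4.530e-01  1.230e-01]
  [ 8.050e-01  3.300e-01  6.600e-02]
  [ 8.020e-01  1.900e-01  6.200e-02]
  [ 8.070e-01  5.100e-02  3.300e-02]
  [ 8.130e-01 -9.400e-02  2.000e-03]
  [ 7.780e-01 -2.220e-01  1.100e-01]]

 [[ 7.560e-01  4.900e-01 -5.000e-03]
  [ 7.510e-01  3.440e-01 -4.000e-03]
  [ 7.460e-01  1.980e-01  1.000e-03]
  [ 7.430e-01  5.300e-02 -5.000e-03]
  [ 7.390e-01 -9.200e-02 -4.000e-03]
  [ 7.340e-01 -2.370e-01  2.000e-03]]

 [[ 6.530e-01  4.490e-01  1.310e-01]
  [ 6.760e-01  3.430e-01 -1.000e-03]
  [ 6.720e-01  1.980e-01 -0.000e+00]
  [ 6.680e-01  5.500e-02  1.000e-03]
  [ 6.560e-01 -8.600e-02  4.500e-02]
  [ 6.400e-01 -2.160e-01  1.070e-01]]

 [[ 5.950e-01  4.640e-01  7.500e-02]
  [ 6.030e-01  3.420e-01  3.000e-03]
  [ 6.000e-01  1.990e-01 -3.000e-03]
  [ 5.960e-01  5.600e-02 -1.000e-03]
  [ 5.870e-01 -8.400e-02  3.600e-02]
  [ 5.830e-01 -2.240e-01  3.600e-02]]]
```

Run:
```python
from h import *
a=snap("top"); D=lambda p,z: at_z(a,np.array(p,float)/2,z).round(3)
print("deck L,R,T,B",D([(403,271),(509,271),(456,219),(456,325)],.036))
print("block corners",D([(420,275),(451,306),(432,296)],.094)); print("posts",D([(425,236),(491,301)],.102)); print("jar",D([(484,242)],.112))
print("pointer",D([(452,332)],.036)); print("bar",D([(333,289)],.086)); print("base",D([(309,310),(356,310)],.01))
W=cloud(a);h=np.nan_to_num(W[...,2]); h=np.clip(h*1800+40,0,255).astype(np.uint8)[90:220,70:300]
g=cv2.cvtColor(a["img"],cv2.COLOR_RGB2GRAY)[90:220,70:300]
cv2.imwrite("pics/cmp.png",cv2.resize(np.vstack([h,g]),None,fx=2.2,fy=2.2))
```

```text
deck L,R,T,B [[0.753 0.188 0.036]
 [0.748 0.001 0.036]
 [0.846 0.093 0.036]
 [0.653 0.096 0.036]]
block corners [[0.73  0.153 0.094]
 [0.675 0.101 0.094]
 [0.693 0.133 0.094]]
posts [[0.796 0.143 0.102]
 [0.68  0.033 0.102]]
jar [[0.78  0.043 0.112]]
pointer [[0.641 0.103 0.036]]
bar [[0.712 0.303 0.086]]
base [[0.693 0.36  0.01 ]
 [0.691 0.276 0.01 ]]
```

View pics/cmp.png

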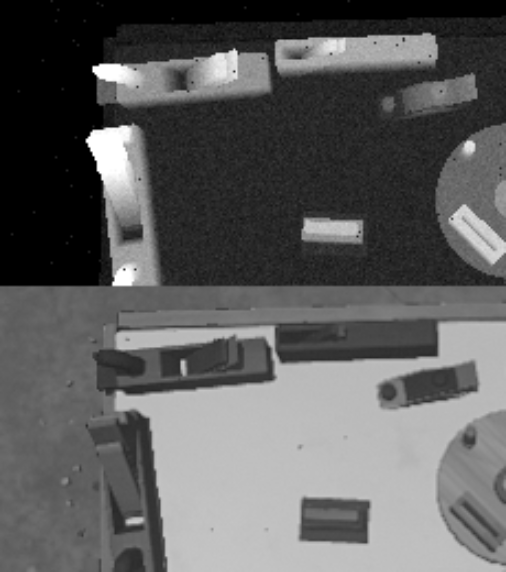

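The height map and the image line up. My picture scale was wrong: the display factor is 1.5, not 2.

```bash
cat > c.py <<'E'
from h import *
a=snap("top"); W=cloud(a)
D=lambda p,z: at_z(a,np.array(p,float)/1.5,z).round(4)
print("jar",D([(484,242)],.112),"pointer",D([(452,332)],.036))
def reg(x0,x1,y0,y1,z0,z1):
    P=W[int(y0/1.5):int(y1/1.5),int(x0/1.5):int(x1/1.5)].reshape(-1,3); return P[(P[:,2]>z0)&(P[:,2]<z1)]
d=reg(395,515,212,330,.027,.046); c,r=cv2.minEnclosingCircle(d[:,:2].astype(np.float32)); print("deck",c,r,np.median(d[:,2]))
for n,b,z in [("block",(400,460,265,325),(.083,.105)),("jar",(465,505,220,265),(.1,.125)),("postA",(412,437,225,250),(.085,.115)),("postB",(480,503,288,312),(.085,.115)),("tin",(435,475,250,290),(.05,.07)),("bar",(300,365,270,318),(.075,.1)),("stand",(300,365,270,318),(.045,.07))]:
    p=reg(*b,*z)
    if len(p)<3: print(n,len(p)); continue
    rc=cv2.minAreaRect(p[:,:2].astype(np.float32)); print(n,len(p),p.mean(0).round(4),np.round(np.r_[rc[0],rc[1],rc[2]],4), (rc[0]-np.array(c)), np.hypot(*(rc[0]-np.array(c))))
E
python3 c.py
```

```text
jar [[ 0.6345 -0.2237  0.112 ]] pointer [[ 0.4405 -0.1526  0.036 ]]
deck (0.5829866528511047, -0.16514597833156586) 0.12510333955287933 0.03590058621386838
block 267 [ 0.524  -0.1036  0.093 ] [ 5.25100e-01 -1.03100e-01  9.51000e-02  3.52000e-02  4.22768e+01] [-0.05789047  0.06199992] 0.08482509524845136
jar 213 [ 0.6369 -0.2224  0.1118] [ 6.37700e-01 -2.22200e-01  5.30000e-02  5.13000e-02  8.87218e+01] [ 0.05470061 -0.05709913] 0.07907254983668616
postA 23 [ 0.6578 -0.0921  0.0993] [ 0.6583 -0.0925  0.0146  0.0141  1.5037] [0.07527411 0.07260001] 0.10457988638819411
postB 26 [ 0.5055 -0.2357  0.0997] [ 5.05200e-01 -2.36400e-01  1.60000e-02  1.38000e-02  8.79697e+01] [-0.07780761 -0.07127631] 0.10551936027094713
tin 302 [ 0.5832 -0.1653  0.0593] [ 0.5854 -0.1722  0.0653  0.0815 20.5797] [ 0.00241506 -0.00704221] 0.007444817090159379
bar 134 [0.5396 0.121  0.0853] [5.4020e-01 1.2310e-01 8.1500e-02 1.8400e-02 8.5977e+01] [-0.04279011  0.28821382] 0.2913729561008346
stand 143 [0.5365 0.1221 0.0578] [5.40100e-01 1.22600e-01 9.25000e-02 3.42000e-02 8.60014e+01] [-0.04286629  0.28775959] 0.290934870362609
```

```bash
cat >> h.py <<'E'
def goto(pos,yaw_deg):
    s=sensors.state(); M=R.from_quat(s["tool_rot"]).as_matrix(); d=M.T@(np.array(pos)-s["position"])*1000
    y=np.degrees(np.arctan2(M[1,0],M[0,0])); t=np.radians(-(yaw_deg-y))
    print("clock",round(s["clock"],2),"pos",s["position"].round(4),"yaw",y.round(2),"F",s["force"].round(1),"op",round(s["opening"],4),"q6",s["joint_positions"][5].round(2))
    print("move mm",d.round(1),"turn",t.round(4),"or +/-2pi; tilt",np.degrees(np.arccos(-M[2,2])).round(2))
E
python3 -c "
from h import *
goto([.54,-.12,.33],223)
print(camera('wrist')['T_tool_cam'].round(4))"
```

```text
clock 0.25 pos [ 0.1713 -0.5225  0.231 ] yaw 18.15 F [ 0.1 -1.2 -0.6] op 0.0853 q6 1.42
move mm [ 475.7 -267.7  -98.8] turn -3.5753 or +/-2pi; tilt 0.04
[[ 9.000e-04  9.655e-01  2.605e-01  6.610e-02]
 [ 1.000e+00 -6.000e-04 -1.200e-03  5.000e-04]
 [-1.000e-03  2.605e-01 -9.655e-01 -1.417e-01]
 [ 0.000e+00  0.000e+00  0.000e+00  1.000e+00]]
```

{"op": "drive_tool", "data": {"moves": [[0, 0, -99, -0.12, -1], [476, -268, -99, -1, -1], [476, -268, -99, -1, -1], [476, -268, -99, -1, -1], [476, -268, -99, -1, -1], [476, -268, -99, -1, -1], [476, -268, -99, -1, -1], [476, -268, -99, -1, -1]], "grip_force": 60}}

```text
clock: 0.97
position: [0.368, -0.3069, 0.3038]
tool_rot: [0.791, 0.612, 0.0, 0.0]
force: [1.2, 0.1, 0.2]
opening: 0.0853
```

```bash
python3 -c "
from h import *
goto([.54,-.12,.33],223)"
```

```text
clock 0.97 pos [ 0.368  -0.3069  0.3038] yaw 75.49 F [1.2 0.1 0.2] op 0.0853 q6 0.95
move mm [224.  119.7 -26.2] turn -2.5745 or +/-2pi; tilt 0.03
```

{"op": "drive_tool", "data": {"moves": [[224, 120, -26, -1, -1], [224, 120, -26, -1, -1], [224, 120, -26, -1, -1], [224, 120, -26, -1, -1], [224, 120, -26, -1, -1], [224, 120, -26, -1, -1], [224, 120, -26, -1, -1], [224, 120, -26, -1, -1]]}}

```text
clock: 1.63
position: [0.5422, -0.1204, 0.329]
tool_rot: [0.398, 0.917, 0.0, -0.0]
force: [0.1, 0.5, 0.6]
opening: 0.0852
```

```bash
python3 -c "
from h import *
goto([.54,-.12,.33],223)"
```

```text
clock 1.63 pos [ 0.5422 -0.1204  0.329 ] yaw 133.04 F [0.1 0.5 0.6] op 0.0852 q6 0.45
move mm [ 1.8 -1.3 -1. ] turn -1.57 or +/-2pi; tilt 0.03
```

```bash
python3 -c "
from h import *
c=snap('wrist','w1.png'); W=cloud(c); np.savez('w1.npz',W=W,img=c['img'])
T=c['cam_to_world'];print(T.round(3))
import numpy as np
for z,lo,hi in [('deck',.032,.04),('top94',.089,.099),('post',.098,.106),('jar',.108,.116)]:
    m=(W[...,2]>lo)&(W[...,2]<hi); v,u=np.nonzero(m); print(z,m.sum(),u.min() if m.any() else 0,u.max() if m.any() else 0)
"
```

```text
[[ 0.73  -0.66  -0.178  0.498]
 [ 0.683  0.705  0.191 -0.073]
 [-0.    -0.261  0.965  0.471]
 [ 0.     0.     0.     1.   ]]
deck 14906 0 511
top94 1967 170 511
post 371 171 511
jar 1127 233 329
```

View pics/w1.png

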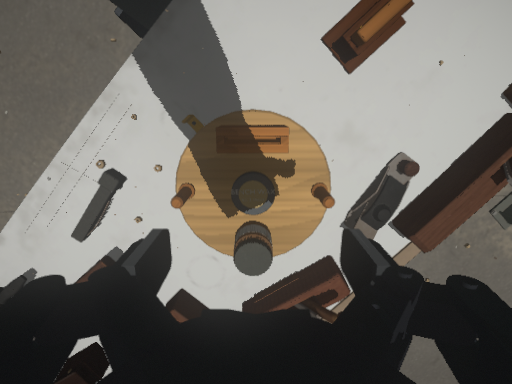

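Wrist view: the slot block is at (252,139) with its slot open, the posts are at (181,197) and (323,197), the jar at (253,255), the pointer at (192,122), and the stand with the scraper at upper right (370,35).

```bash
cat > d.py <<'E'
from h import *
f=np.load("w1.npz");W=f["W"];img=f["img"]
def reg(x0,x1,y0,y1,z0,z1):
    P=W[y0:y1,x0:x1].reshape(-1,3); return P[(P[:,2]>z0)&(P[:,2]<z1)]
d=reg(160,345,100,265,.028,.044); c,r=cv2.minEnclosingCircle(d[:,:2].astype(np.float32)); c=np.array(c);print("deck",c,r,np.median(d[:,2]))
for n,b,z in [("block",(205,300,115,165),(.086,.1)),("slot",(225,282,130,152),(.0,.08)),("jar",(225,280,218,280),(.105,.12)),("postA?",(165,200,175,215),(.09,.11)),("postB?",(305,340,175,215),(.09,.11)),("tin",(225,280,165,220),(.053,.067)),("bar",(330,430,0,50),(.078,.095))]:
    p=reg(*b,*z); rc=cv2.minAreaRect(p[:,:2].astype(np.float32)); v=np.array(rc[0])-c
    print(n,len(p),p.mean(0).round(4),np.round(np.r_[rc[0],rc[1],rc[2]],4),"r %.4f ang %.2f"%(np.hypot(*v),np.degrees(np.arctan2(v[1],v[0]))))
hsv=cv2.cvtColor(img,cv2.COLOR_RGB2HSV)
P=W[105:140,175:215]; H=P[...,2]
dist=np.hypot(P[...,0]-c[0],P[...,1]-c[1])
sat=hsv[105:140,175:215,1]
m=(dist>.13)&(dist<.156)&(sat>70)
v,u=np.nonzero(m); print(m.sum(), "z",H[m].round(3)[:30])
C=dict(np.load("w1.npz")); 
q=P[m]; w=q.mean(0)[:2]-c; print("pointer mean",q.mean(0),"dist",np.hypot(*w),"ang",np.degrees(np.arctan2(w[1],w[0])),"px",u.mean()+175,v.mean()+105)
E
python3 d.py
```

```text
deck [ 0.60073119 -0.1643557 ] 0.172194704413414 0.03510809896585956
block 1639 [ 0.5211 -0.1042  0.0927] [ 5.21500e-01 -1.04800e-01  9.58000e-02  3.43000e-02  4.31384e+01] r 0.0992 ang 143.06
slot 216 [ 0.5233 -0.107   0.0544] [ 5.22500e-01 -1.05900e-01  7.43000e-02  4.40000e-03  4.36133e+01] r 0.0977 ang 143.23
jar 1100 [ 0.6323 -0.2224  0.1113] [ 0.6333 -0.2233  0.054   0.0545  7.3888] r 0.0673 ang -61.04
postA? 140 [ 0.5023 -0.2356  0.099 ] [ 5.02700e-01 -2.37000e-01  1.61000e-02  1.66000e-02  8.73503e+01] r 0.1220 ang -143.46
postB? 144 [ 0.6535 -0.0934  0.0988] [ 6.5480e-01 -9.3700e-02  1.6900e-02  1.6600e-02  5.4639e+01] r 0.0890 ang 52.58
tin 1481 [ 0.5781 -0.1648  0.0585] [ 0.5788 -0.166   0.0654  0.0668 43.0245] r 0.0220 ang -175.72
bar 842 [0.5357 0.1117 0.0845] [5.36000e-01 1.17400e-01 7.60000e-02 1.87000e-02 8.53063e+01] r 0.2891 ang 102.95
279 z [ 0.034  0.033  0.032  0.033 -0.001  0.034  0.034  0.035  0.035  0.009
  0.009  0.009 -0.001  0.034  0.033  0.033  0.034  0.036  0.035  0.01
  0.01   0.009  0.009  0.008 -0.001  0.034  0.034  0.035  0.036  0.034]
pointer mean [ 0.46092173 -0.14996523  0.02962637] dist 0.14054811257058475 ang 174.12328947120443 px 203.4731182795699 130.4372759856631
```

```bash
python3 -c "
from h import *
goto([.538,.121,.22],266)"
```

```text
clock 1.68 pos [ 0.5415 -0.1213  0.329 ] yaw 133.52 F [-1.  -0.6 -0.1] op 0.0853 q6 0.44
move mm [178.1 164.4 109. ] turn -2.3122 or +/-2pi; tilt 0.03
```

{"op": "drive_tool", "data": {"moves": [[178, 164, 109, -1, -1], [178, 164, 109, -1, -1], [178, 164, 109, -1, -1], [178, 164, 109, -1, -1], [178, 164, 109, -1, -1], [178, 164, 109, -1, -1], [178, 164, 109, -1, -1], [178, 164, 109, -1, -1]]}}

```text
clock: 2.35
position: [0.5401, 0.122, 0.2185]
tool_rot: [-0.088, 0.996, 0.0, -0.002]
force: [-0.9, -0.9, 0.6]
opening: 0.0853
```

{"op": "drive_tool", "data": {"moves": [[0, 0, 0, -1, -1], [0, 0, 0, -1, -1], [0, 0, 0, -1, -1], [0, 0, 0, -1, -1], [0, 0, 0, -1, -1], [0, 0, 0, -1, -1], [0, 0, 0, -1, -1], [0, 0, 0, -1, -1]]}}

```text
clock: 3.02
position: [0.5413, 0.1187, 0.2204]
tool_rot: [-0.553, 0.833, 0.0, -0.0]
force: [-0.0, 1.2, -1.5]
opening: 0.0852
```

```bash
python3 -c "
from h import *
goto([.538,.121,.22],266)"
```

```text
clock 3.02 pos [0.5413 0.1187 0.2204] yaw -112.83 F [-0.   1.2 -1.5] op 0.0852 q6 -1.11
move mm [-0.8  3.9  0.4] turn -6.6118 or +/-2pi; tilt 0.0
```

{"op": "drive_tool", "data": {"moves": [[-1, 4, 0, -0.329, -1], [-1, 4, 0, -0.329, -1], [-1, 4, 0, -0.329, -1], [-1, 4, 0, -0.329, -1], [-1, 4, 0, -0.329, -1]]}}

```text
clock: 3.43
position: [0.5381, 0.1213, 0.2205]
tool_rot: [-0.679, 0.734, -0.0, 0.0]
force: [0.4, 0.9, 0.5]
opening: 0.0851
```

```bash
cat > e.py <<'E'
from h import *
c=snap('wrist','w2.png'); W=cloud(c); np.savez('w2.npz',W=W,img=c['img'])
s=sensors.state()
P=W.reshape(-1,3); P=P[np.hypot(P[:,0]-.54,P[:,1]-.121)<.1]
for n,lo,hi in [("bar",.078,.094),("stand",.050,.066),("base",.004,.02)]:
    p=P[(P[:,2]>lo)&(P[:,2]<hi)]; rc=cv2.minAreaRect(p[:,:2].astype(np.float32)); print(n,len(p),p.mean(0).round(4),np.round(np.r_[rc[0],rc[1],rc[2]],4))
goto([.54,.121,.12],-94)
E
python3 e.py
```

```text
bar 1404 [0.5363 0.1207 0.0847] [5.36700e-01 1.22700e-01 8.26000e-02 1.74000e-02 8.62125e+01]
stand 1257 [0.5358 0.1156 0.0569] [5.36300e-01 1.22500e-01 9.44000e-02 3.41000e-02 8.61793e+01]
base 1931 [0.536  0.1147 0.0053] [5.36300e-01 1.22400e-01 1.07500e-01 6.96000e-02 8.58785e+01]
clock 3.48 pos [0.5381 0.1213 0.2204] yaw -94.39 F [-0.1 -0.2  0.8] op 0.0853 q6 -1.42
move mm [  0.2  -2.  100.4] turn -0.0069 or +/-2pi; tilt 0.0
```

View pics/w2.png

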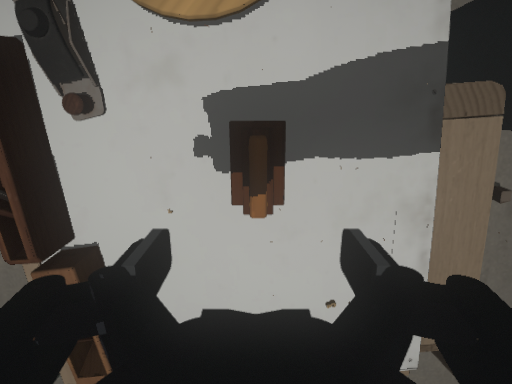

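The view shows the bar's end at (258,217) and the stand at (258,165), centred between the finger tips (167 and 342). The sizes agree with those given: 82.6×17.4 mm for the bar and 94×34 mm for the stand.

```bash
python3 -c "
from h import *
goto([.5367,.1227,.063],-93.8)"
```

```text
clock 3.48 pos [0.5381 0.1213 0.2204] yaw -94.39 F [-0.1 -0.2  0.8] op 0.0853 q6 -1.42
move mm [ -1.3   1.4 157.4] turn -0.0103 or +/-2pi; tilt 0.0
```

{"op": "drive_tool", "data": {"moves": [[-1, 1, 40, -0.01, -1], [-1, 1, 80, -0.01, -1], [-1, 1, 115, -0.01, -1], [-1, 1, 140, -0.01, -1], [-1, 1, 152, -0.01, -1], [-1, 1, 157, -0.01, -1], [-1, 1, 157, -0.01, -1], [-1, 1, 157, -0.01, -1]]}}

```text
clock: 4.15
position: [0.5377, 0.1227, 0.0641]
tool_rot: [-0.684, 0.729, -0.0, 0.0]
force: [-0.2, 0.2, 0.3]
opening: 0.0856
```

{"op": "drive_tool", "data": {"moves": [[0, 0, 0, 0, 0], [0, 0, 0, 0, 0.5], [0, 0, 0, 0, 1], [0, 0, 0, 0, 1], [0, 0, 0, 0, 1], [0, 0, 0, 0, 1], [0, 0, 0, 0, 1], [0, 0, 0, 0, 1]], "grip_force": 60}}

```text
clock: 4.82
position: [0.5371, 0.1228, 0.0639]
tool_rot: [-0.685, 0.729, -0.0, 0.0]
force: [-2.4, -0.0, 5.6]
opening: 0.0168
```

{"op": "drive_tool", "data": {"moves": [[0, 0, -8, 0, 1], [0, 0, -20, 0, 1], [0, 0, -35, 0, 1], [0, 0, -60, 0, 1], [0, 0, -90, 0, 1], [0, 0, -120, 0, 1], [0, 0, -140, 0, 1], [0, 0, -140, 0, 1]]}}

```text
clock: 5.48
position: [0.5388, 0.1229, 0.2083]
tool_rot: [-0.685, 0.729, -0.002, 0.003]
force: [0.6, 0.6, -1.6]
opening: 0.0165
```

```bash
python3 -c "
from h import *
goto([.5215,-.1048,.20],-136.7)"
```

```text
clock 5.48 pos [0.5388 0.1229 0.2083] yaw -93.52 F [ 0.6  0.6 -1.6] op 0.0165 q6 -1.44
move mm [228.3   3.3   8. ] turn 0.7536 or +/-2pi; tilt 0.4
```

{"op": "drive_tool", "data": {"moves": [[228, 3, 0, 0.754, 1], [228, 3, 0, 0.754, 1], [228, 3, 0, 0.754, 1], [228, 3, 0, 0.754, 1], [228, 3, 0, 0.754, 1], [228, 3, 0, 0.754, 1], [228, 3, 0, 0.754, 1], [228, 3, 0, 0.754, 1]]}}

```text
clock: 6.15
position: [0.5197, -0.1057, 0.2027]
tool_rot: [-0.368, 0.93, 0.0, -0.0]
force: [-0.1, -0.1, -1.0]
opening: 0.0169
```

{"op": "drive_tool", "data": {"moves": [[0, 0, 8, 0, 1], [0, 0, 8, 0, 1], [0, 0, 8, 0, 1], [0, 0, 8, 0, 1]]}}

```text
clock: 6.48
position: [0.5201, -0.1037, 0.1952]
tool_rot: [-0.37, 0.929, 0.0, -0.0]
force: [0.1, -0.2, -0.5]
opening: 0.0171
```

```bash
cat > f.py <<'E'
from h import *
goto([.5215,-.1048,.20],-136.7)
s=sensors.state(); c=snap('wrist'); W=cloud(c); np.savez('w3.npz',W=W,img=c['img'])
cv2.imwrite('pics/w3.png',c['img'][:,:,::-1])
P=W.reshape(-1,3); q=s["position"]; P=P[np.hypot(P[:,0]-q[0],P[:,1]-q[1])<.08]
M=R.from_quat(s["tool_rot"]).as_matrix()
h=np.histogram(P[:,2],bins=np.arange(0,.25,.01)); print(dict(zip((h[1][:-1]*100).round().astype(int),h[0])))
for n,lo,hi in [("bar",.205,.24),("block",.086,.1)]:
    p=P[(P[:,2]>lo)&(P[:,2]<hi)]
    if len(p)<5: continue
    rc=cv2.minAreaRect(p[:,:2].astype(np.float32)); print(n,len(p),p.mean(0).round(4),np.round(np.r_[rc[0],rc[1],rc[2]],4),"tool",(M.T@(np.r_[rc[0],0]-q*[1,1,0])*1000).round(1))
E
python3 f.py
```

```text
clock 6.48 pos [ 0.5201 -0.1037  0.1952] yaw -136.6 F [ 0.1 -0.2 -0.5] op 0.0171 q6 -1.11
move mm [-0.2 -1.8 -4.8] turn 0.0017 or +/-2pi; tilt 0.03
{np.int64(0): np.int64(193), np.int64(1): np.int64(0), np.int64(2): np.int64(0), np.int64(3): np.int64(6738), np.int64(4): np.int64(135), np.int64(5): np.int64(1237), np.int64(6): np.int64(33), np.int64(7): np.int64(31), np.int64(8): np.int64(108), np.int64(9): np.int64(951), np.int64(10): np.int64(0), np.int64(11): np.int64(0), np.int64(12): np.int64(0), np.int64(13): np.int64(0), np.int64(14): np.int64(12), np.int64(15): np.int64(0), np.int64(16): np.int64(0), np.int64(17): np.int64(0), np.int64(18): np.int64(0), np.int64(19): np.int64(119), np.int64(20): np.int64(486), np.int64(21): np.int64(6001), np.int64(22): np.int64(581), np.int64(23): np.int64(1285)}
bar 8133 [ 0.515  -0.1094  0.2193] [ 0.5181 -0.1069  0.0649  0.0641  0.0949] tool [ 3.8 -1.   0. ]
block 1022 [ 0.4947 -0.1292  0.0928] [ 4.98600e-01 -1.25100e-01  3.41000e-02  3.40000e-02  4.33278e+01] tool [30.3 -0.8  0. ]
```

View pics/w3.png

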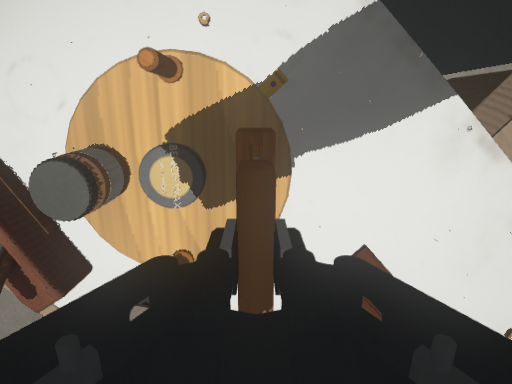

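The view shows the bar in the grip along column 256. The block's far end and slot lie in line with it at (256,150). Post_a is at (158,62), the pointer tip at (274,82) and the jar at (65,188).

Run:
```python
from h import *
s=sensors.state(); M=R.from_quat(s["tool_rot"]).as_matrix(); W=np.load("w3.npz")["W"]
L=((W-s["position"])@M*1000).reshape(-1,3)
b=L[(L[:,2]>-29)&(L[:,2]<-13)&(L[:,0]>20)&(abs(L[:,1])<15)]
print("bar z",np.median(b[:,2])); 
for x in range(20,50,4):
    t=b[(b[:,0]>x)&(b[:,0]<x+4)]
    if len(t): print(x,len(t),t[:,1].min().round(1),t[:,1].max().round(1),np.median(t[:,2]).round(1))
print("bar end x",np.percentile(b[:,0],[98,99.5]))
k=L[(L[:,2]>96)&(L[:,2]<108)&(abs(L[:,0])<70)&(abs(L[:,1])<40)]
for x in range(12,52,4):
    t=k[(k[:,0]>x)&(k[:,0]<x+4)]
    if len(t): print("blk",x,len(t),t[:,1].min().round(1),t[:,1].max().round(1))
sl=L[(L[:,2]>112)&(L[:,2]<158)&(abs(L[:,0])<50)&(abs(L[:,1])<8)]; print("slot",len(sl),np.percentile(sl,[2,50,98],axis=0).round(1))
print("blade?",L[(L[:,2]>-5)&(L[:,2]<60)&(abs(L[:,1])<6)][:10].round(1))
# pointer brass
img=np.load("w3.npz")["img"]; v,u=np.mgrid[70:96,262:290]; Q=W[70:96,262:290]; m=(Q[...,2]>.028)&(Q[...,2]<.045)
C=np.array([.5788,-.1657]); r=np.hypot(Q[...,0]-C[0],Q[...,1]-C[1]); m&=(r>.135)&(r<.17); q=Q[m]; w=q[:,:2].mean(0)-C
print("pointer",m.sum(),q.mean(0),np.hypot(*w),np.degrees(np.arctan2(w[1],w[0])))
```

```text
bar z -20.696406495266714
20 332 -9.4 8.5 -20.8
24 341 -9.4 8.5 -20.8
28 341 -9.3 8.5 -20.8
32 353 -9.3 8.4 -20.8
36 369 -9.1 8.3 -20.7
40 203 -8.3 7.7 -18.6
bar end x [41.28575356 41.42288086]
blk 12 3 -17.6 -17.5
blk 16 13 -17.5 15.7
blk 20 26 -17.4 15.7
blk 24 142 -17.4 15.6
blk 28 139 -17.2 15.6
blk 32 153 -17.2 16.4
blk 36 189 -17.1 16.2
blk 40 183 -17.1 16.2
blk 44 174 -17.0 16.1
slot 139 [[ 18.9  -6.8 112.5]
 [ 29.   -1.  151.7]
 [ 47.5   7.2 155.1]]
blade? [[34.6 -2.1 49.4]
 [34.6 -1.5 49.6]
 [34.6 -0.8 49.4]
 [34.5 -0.1 50.3]
 [34.5  0.6 50.2]
 [34.5  1.2 49.9]
 [34.4 -2.1 46.7]
 [34.5 -1.5 46.1]
 [34.5 -0.8 46.1]
 [34.4 -0.1 46.4]]
pointer 73 [ 0.43064012 -0.1531753   0.03425827] 0.14868832236717458 175.16798590343015
```

{"op": "drive_tool", "data": {"moves": [[0, 0, 25, 0, 1], [0, 0, 42, 0, 1], [0, 0, 48, 0, 1], [0, 0, 53, 0, 1], [0, 0, 57, 0, 1], [0, 0, 61, 0, 1], [0, 0, 65, 0, 1], [0, 0, 65, 0, 1]]}}

```text
clock: 7.2
position: [0.5201, -0.1046, 0.1301]
tool_rot: [-0.369, 0.93, 0.0, -0.0]
force: [0.3, -0.1, -1.6]
opening: 0.0167
```

{"op": "drive_tool", "data": {"moves": [[0, 0, 7, 0, 1], [0, 0, 14, 0, 1], [0, 0, 20, 0, 1], [0, 0, 25, 0, 1], [0, 0, 28, 0, 1], [0, 0, 29, 0, 1], [0, 0, 30, 0, 1], [0, 0, 31, 0, 1]]}}

```text
clock: 7.87
position: [0.5203, -0.1047, 0.0998]
tool_rot: [-0.369, 0.93, -0.0, 0.0]
force: [-5.0, 2.1, 14.1]
opening: 0.0165
```

{"op": "drive_tool", "data": {"moves": [[0, 0, 0.5, 0, 1], [0, 0, 0.5, 0, 0], [0, 0, 0.5, 0, -1], [0, 0, 0.5, 0, -1], [0, 0, 0.5, 0, -1], [0, 0, -10, 0, -1], [0, 0, -45, 0, -1], [0, 0, -80, 0, -1]]}}

```text
clock: 8.53
position: [0.5192, -0.1043, 0.1792]
tool_rot: [-0.369, 0.93, 0.001, -0.001]
force: [1.1, -1.0, 0.7]
opening: 0.0852
```

```bash
sed -e 's/w3/w4/g' -e 's/,\.205,\.24/,.112,.13/' f.py > g.py; python3 g.py
```

```text
clock 8.53 pos [ 0.5192 -0.1043  0.1792] yaw -136.73 F [ 1.1 -1.   0.7] op 0.0852 q6 -1.11
move mm [ -1.3  -1.8 -20.8] turn -0.0006 or +/-2pi; tilt 0.2
{np.int64(0): np.int64(209), np.int64(1): np.int64(1), np.int64(2): np.int64(0), np.int64(3): np.int64(7830), np.int64(4): np.int64(78), np.int64(5): np.int64(1327), np.int64(6): np.int64(69), np.int64(7): np.int64(38), np.int64(8): np.int64(41), np.int64(9): np.int64(2056), np.int64(10): np.int64(40), np.int64(11): np.int64(498), np.int64(12): np.int64(2050), np.int64(13): np.int64(0), np.int64(14): np.int64(0), np.int64(15): np.int64(0), np.int64(16): np.int64(0), np.int64(17): np.int64(0), np.int64(18): np.int64(0), np.int64(19): np.int64(573), np.int64(20): np.int64(1124), np.int64(21): np.int64(1399), np.int64(22): np.int64(1344), np.int64(23): np.int64(1610)}
bar 2547 [ 0.5188 -0.1069  0.1206] [ 5.20900e-01 -1.05000e-01  8.24000e-02  1.80000e-02  4.28627e+01] tool [-0.8 -1.6 -0. ]
block 2057 [ 0.5151 -0.1089  0.093 ] [ 5.20900e-01 -1.04300e-01  9.51000e-02  3.42000e-02  4.32562e+01] tool [-1.3 -1.1 -0. ]
```

View pics/w4.png

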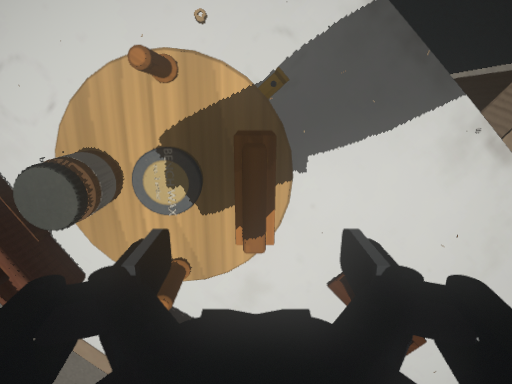

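The bar now sits on the block. Its top is 27.6 mm above the block's top, against 28 mm expected, so it is home. Next I locate post_a, at (140,57) in this view.

```bash
cat > k.py <<'E'
from h import *
W=np.load("w4.npz")["W"]
def top(x0,x1,y0,y1,z0,z1):
    P=W[y0:y1,x0:x1].reshape(-1,3);p=P[(P[:,2]>z0)&(P[:,2]<z1)]; c,r=cv2.minEnclosingCircle(p[:,:2].astype(np.float32)); return len(p),np.round(c,4),round(r,4),p[:,2].mean().round(4)
print("post",top(120,165,35,80,.096,.106)); print("jar",top(5,100,150,240,.106,.118)); print("tin",top(125,210,140,220,.054,.066))
Q=W[62:98,258:295]; C=np.array([.5788,-.1657]); r=np.hypot(Q[...,0]-C[0],Q[...,1]-C[1]); m=(Q[...,2]>.028)&(Q[...,2]<.045)&(r>.135)&(r<.17); q=Q[m]; w=q[:,:2].mean(0)-C; print("ptr",q.mean(0),np.hypot(*w),np.degrees(np.arctan2(w[1],w[0])))
goto([.5022,-.2375,.18],-136.7)
E
python3 k.py
```

```text
post (474, array([ 0.5026, -0.2375]), 0.009, np.float64(0.0999))
jar (3611, array([ 0.6332, -0.2241]), 0.0284, np.float64(0.1114))
tin (3650, array([ 0.5793, -0.1659]), 0.0337, np.float64(0.0586))
ptr [ 0.43058261 -0.15370975  0.03408564] 0.14870158421094193 175.375048925001
clock 8.58 pos [ 0.5219 -0.1053  0.1869] yaw -136.73 F [ 1.6 -1.5  4.9] op 0.0857 q6 -1.11
move mm [105.  -82.7   7.1] turn -0.0005 or +/-2pi; tilt 0.41
```

{"op": "drive_tool", "data": {"moves": [[105, -83, 7, 0, -1], [105, -83, 7, 0, -1], [105, -83, 7, 0, -1], [105, -83, 7, 0, -1], [105, -83, 7, 0, -1], [105, -83, 50, 0, -1], [105, -83, 90, 0, -1], [105, -83, 107, 0, -1]]}}

```text
clock: 9.25
position: [0.4989, -0.235, 0.0683]
tool_rot: [-0.369, 0.929, 0.002, -0.001]
force: [-0.3, 0.6, 0.1]
opening: 0.0856
```

```bash
python3 -c "
from h import *
goto([.5026,-.2375,.07],-136.9)"
```

```text
clock 9.25 pos [ 0.4989 -0.235   0.0683] yaw -136.71 F [-0.3  0.6  0.1] op 0.0856 q6 -1.35
move mm [-1.  -4.4 -1.7] turn 0.0032 or +/-2pi; tilt 0.27
```

{"op": "drive_tool", "data": {"moves": [[0, 0, 0, 0, -1], [0, 0, 0, 0, -1], [0, 0, 0, 0, -1]]}}

```text
clock: 9.5
position: [0.5016, -0.237, 0.074]
tool_rot: [-0.369, 0.929, -0.001, 0.001]
force: [-0.3, 0.4, -0.6]
opening: 0.0855
```

```bash
python3 -c "
from h import *
goto([.5026,-.2375,.07],-136.9)"
```

```text
clock 9.5 pos [ 0.5016 -0.237   0.074 ] yaw -136.69 F [-0.3  0.4 -0.6] op 0.0855 q6 -1.35
move mm [-0.4 -1.1  4. ] turn 0.0037 or +/-2pi; tilt 0.12
```

{"op": "drive_tool", "data": {"moves": [[0, -1, 4, 0, -1], [0, -1, 4, 0, 0], [0, -1, 4, 0, 0.5], [0, -1, 4, 0, 1], [0, -1, 4, 0, 1], [0, -1, 4, 0, 1], [0, -1, 4, 0, 1], [0, -1, 4, 0, 1]], "grip_force": 60}}

```text
clock: 10.17
position: [0.5014, -0.238, 0.0688]
tool_rot: [-0.369, 0.93, -0.0, 0.0]
force: [-1.1, -0.6, 4.9]
opening: 0.016
```

```bash
cat > arc.py <<'E'
import sys
from h import *
# arc rows about C for turn list (deg, negative = clockwise), from the current pose
C=np.array([.579,-.166]); step=float(sys.argv[1])
s=sensors.state(); M=R.from_quat(s["tool_rot"]).as_matrix(); p=s["position"][:2]-C
print("r",np.hypot(*p).round(4),"ang",np.degrees(np.arctan2(p[1],p[0])).round(2)); goto(s["position"],-136.7)
for i in range(1,9):
    a=np.radians(step*i); d=np.r_[R.from_euler('z',a).as_matrix()[:2,:2]@p-p,0]*1000
    print((M.T@d).round(1)[:2],round(-a,4))
E
python3 arc.py -5.5
```

```text
r 0.1059 ang -137.12
clock 10.17 pos [ 0.5014 -0.238   0.0688] yaw -136.74 F [-1.1 -0.6  4.9] op 0.016 q6 -1.35
move mm [0. 0. 0.] turn -0.0007 or +/-2pi; tilt 0.04
[-0.6 10.1] 0.096
[-2.1 20.2] 0.192
[-4.6 30. ] 0.288
[-8.  39.6] 0.384
[-12.3  48.8] 0.48
[-17.5  57.5] 0.576
[-23.5  65.7] 0.672
[-30.2  73.3] 0.7679
```

{"op": "drive_tool", "data": {"moves": [[-0.6, 10.1, 0, 0.096, 1], [-2.1, 20.2, 0, 0.192, 1], [-4.6, 30, 0, 0.288, 1], [-8, 39.6, 0, 0.384, 1], [-12.3, 48.8, 0, 0.48, 1], [-17.5, 57.5, 0, 0.576, 1], [-23.5, 65.7, 0, 0.672, 1], [-30.2, 73.3, 0, 0.768, 1]]}}

```text
clock: 10.83
position: [0.4729, -0.1637, 0.0687]
tool_rot: [0.009, 1.0, -0.0, 0.0]
force: [1.5, -0.9, 2.1]
opening: 0.016
```

```bash
python3 arc.py -5.5
```

```text
r 0.1061 ang 178.75
clock 10.83 pos [ 0.4729 -0.1637  0.0687] yaw 178.97 F [ 1.5 -0.9  2.1] op 0.016 q6 -0.48
move mm [0. 0. 0.] turn 5.5095 or +/-2pi; tilt 0.06
[-0.5 10.2] 0.096
[-2.  20.2] 0.192
[-4.5 30.1] 0.288
[-7.9 39.7] 0.384
[-12.2  49. ] 0.48
[-17.3  57.7] 0.576
[-23.3  66. ] 0.672
[-30.1  73.6] 0.7679
```

{"op": "drive_tool", "data": {"moves": [[-0.6, 10.1, 0, 0.096, 1], [-2.1, 20.2, 0, 0.192, 1], [-4.6, 30, 0, 0.288, 1], [-8, 39.6, 0, 0.384, 1], [-12.3, 48.8, 0, 0.48, 1], [-17.5, 57.5, 0, 0.576, 1], [-23.5, 65.7, 0, 0.672, 1], [-30.2, 73.3, 0, 0.768, 1]]}}

```text
clock: 11.5
position: [0.5042, -0.0905, 0.0688]
tool_rot: [0.383, 0.924, -0.0, 0.0]
force: [-0.8, -3.1, 3.0]
opening: 0.0167
```

{"op": "drive_tool", "data": {"moves": [[-0.6, 10.1, 0, 0.096, 1], [-2.1, 20.2, 0, 0.192, 1], [-4.6, 30, 0, 0.288, 1], [-8, 39.6, 0, 0.384, 1], [-12.3, 48.8, 0, 0.48, 1], [-17.5, 57.5, 0, 0.576, 1], [-17.5, 57.5, 0, 0.576, 1], [-17.5, 57.5, 0, 0.576, 1]]}}

```text
clock: 12.17
position: [0.5575, -0.062, 0.0688]
tool_rot: [0.627, 0.779, 0.0, 0.0]
force: [-1.4, 1.9, 6.9]
opening: 0.0162
```

```bash
python3 arc.py -2; python3 -c "
from h import *
c=snap('top'); np.savez('t5.npz',W=cloud(c)); i=c['img'][120:240,240:370,::-1]; cv2.imwrite('pics/t5.png',cv2.resize(i,None,fx=4,fy=4,interpolation=2))
c=snap('wrist','w5.png'); np.savez('w5.npz',W=cloud(c))"
```

```text
r 0.1062 ang 101.68
clock 12.17 pos [ 0.5575 -0.062   0.0688] yaw 102.35 F [-1.4  1.9  6.9] op 0.0162 q6 1.09
move mm [0. 0. 0.] turn 4.1722 or +/-2pi; tilt 0.04
[-0.1  3.7] 0.0349
[-0.3  7.4] 0.0698
[-0.7 11.1] 0.1047
[-1.2 14.8] 0.1396
[-1.8 18.4] 0.1745
[-2.6 22.1] 0.2094
[-3.5 25.7] 0.2443
[-4.5 29.2] 0.2793
```

View pics/w5.png

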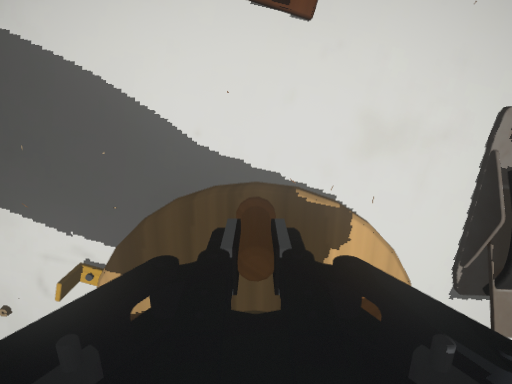

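View pics/t5.png

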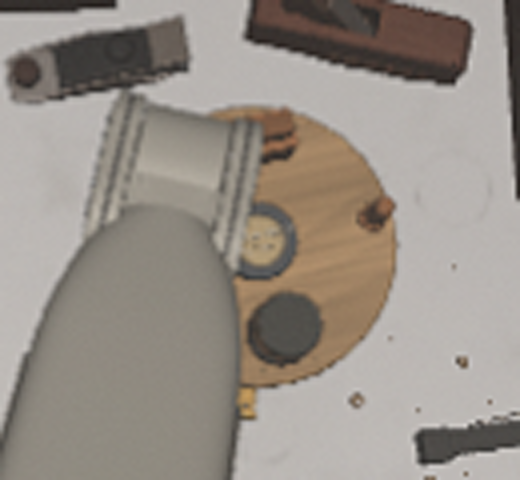

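The wrist view shows post_a held between the pads at (256,240) and the pointer at lower left, (75,280). The top view (crop) shows the jar at (285,328) and the pointer at (248,403), so about 16.5° clockwise remains.

{"op": "drive_tool", "data": {"moves": [[-0.3, 7.4, 0, 0.07, 1], [-1.2, 14.8, 0, 0.14, 1], [-2.6, 22.1, 0, 0.209, 1], [-4.1, 28, 0, 0.267, 1], [-4.7, 30.1, 0, 0.288, 1], [-4.7, 30.1, 0, 0.288, 1], [-4.7, 30.1, 0, 0.288, 1], [-4.7, 30.1, 0, 0.288, 1]]}}

```text
clock: 12.93
position: [0.5876, -0.0602, 0.0688]
tool_rot: [0.732, 0.681, 0.001, 0.0]
force: [0.5, 2.0, 5.6]
opening: 0.0166
```

```bash
python3 arc.py -1 | head -3
cat > m.py <<'E'
from h import *
for cam in ("top","scene"):
    c=snap(cam); W=cloud(c); P=W.reshape(-1,3)
    C=np.array([.583,-.165]) if cam=="top" else np.array([.579,-.166])
    r=np.hypot(P[:,0]-C[0],P[:,1]-C[1])
    if cam=="top":
        d=P[(P[:,2]>.028)&(P[:,2]<.044)&(r<.14)][:,:2]
        rr=np.hypot(*(d-C).T); a=np.degrees(np.arctan2(d[:,1]-C[1],d[:,0]-C[0]))
        edge=np.array([d[(a>k)&(a<=k+6)][np.argmax(rr[(a>k)&(a<=k+6)])] for k in range(-160,150,6) if ((a>k)&(a<=k+6)&(rr>.115)&(rr<.129)).any()])
        e=edge[np.abs(np.hypot(*(edge-C).T)-.124)<.006]; A=np.c_[2*e,np.ones(len(e))]; s=np.linalg.lstsq(A,(e**2).sum(1),rcond=None)[0]; print("rim fit",len(e),s[:2],np.sqrt(s[2]+s[:2]@s[:2]))
    for n,lo,hi,r0,r1 in [("jar",.104,.119,.05,.115),("block/bar",.113,.128,.06,.11),("postb",.094,.107,.09,.12)]:
        p=P[(P[:,2]>lo)&(P[:,2]<hi)&(r>r0)&(r<r1)]
        for k in [p]:
            if len(k)<4: continue
            a=np.degrees(np.arctan2(k[:,1]-C[1],k[:,0]-C[0])); 
            for q0,q1 in [(140,200),(-40,40),(-120,-70)]:
                z=k[((a>q0)&(a<q1))|((a+360>q0)&(a+360<q1))]
                if len(z)<6: continue
                cc,rad=cv2.minEnclosingCircle(z[:,:2].astype(np.float32)); v=cc-C; print(cam,n,len(z),np.round(cc,4),round(rad,4),"r",np.hypot(*v).round(4),"ang",np.degrees(np.arctan2(v[1],v[0])).round(2))
    cv2.imwrite(f"pics/{cam}6.png",cv2.resize(c["img"][120:260,240:380,::-1],None,fx=4,fy=4,interpolation=2) if cam=="top" else cv2.resize(c["img"][:,:,::-1],(768,576)))
    np.savez(cam+"6.npz",W=W,img=c["img"])
E
python3 m.py
```

```text
r 0.1061 ang 85.36
clock 12.93 pos [ 0.5876 -0.0602  0.0688] yaw 85.87 F [0.5 2.  5.6] op 0.0166 q6 1.4
move mm [0. 0. 0.] turn 3.8845 or +/-2pi; tilt 0.06
rim fit 25 [ 0.58276034 -0.16518928] 0.12375524461172065
top jar 194 [ 0.5038 -0.1586] 0.0275 r 0.0795 ang 175.41
top jar 33 [ 0.6618 -0.1837] 0.0292 r 0.081 ang -13.34
top jar 6 [ 0.5725 -0.2695] 0.0054 r 0.105 ang -95.76
top block/bar 70 [ 0.5028 -0.1585] 0.0258 r 0.0804 ang 175.37
top block/bar 96 [ 0.6639 -0.1838] 0.0295 r 0.083 ang -13.11
top postb 9 [ 0.4889 -0.1591] 0.0204 r 0.0943 ang 176.43
top postb 10 [ 0.6717 -0.2   ] 0.0206 r 0.0954 ang -21.54
top postb 22 [ 0.5741 -0.2692] 0.0093 r 0.1046 ang -94.86
scene jar 49 [ 0.4934 -0.1628] 0.0246 r 0.0857 ang 177.86
scene block/bar 30 [ 0.4927 -0.1658] 0.0236 r 0.0863 ang 179.86
scene postb 25 [ 0.4779 -0.1598] 0.0159 r 0.1013 ang 176.48
scene postb 17 [ 0.5687 -0.2676] 0.0095 r 0.1021 ang -95.8
```

View pics/top6.png

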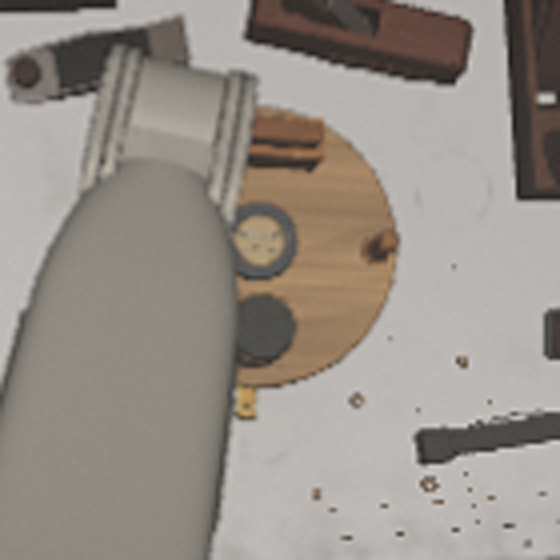

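The top view (crop) shows the jar at (265,329), between the tin at (262,240) and the pointer at (247,403). The scraper is in the block at (285,140). I'll check the pointer's angle once more in the unobstructed first top image, in the same frame.

Run:
```python
from h import *
f=np.load("top.npz"); W=f["W"]; img=f["img"]; hsv=cv2.cvtColor(img,cv2.COLOR_RGB2HSV)
C=np.array([.58287,-.16517]); sl=np.s_[212:230,290:312]
Q=W[sl]; r=np.hypot(Q[...,0]-C[0],Q[...,1]-C[1]); m=(hsv[sl][...,1]>90)&(r>.131)
q=Q[m]; v,u=np.nonzero(m); w=q[:,:2]-C; print(m.sum(),u.mean()+290,v.mean()+212,np.degrees(np.arctan2(*w.mean(0)[::-1])),np.hypot(*w.mean(0)),q[:,2].round(3)[:40])
for n in ("w3.npz","w4.npz"):
    W=np.load(n)["W"]; C2=np.array([.579,-.166]); Q=W[60:100,255:295].reshape(-1,3); r=np.hypot(*(Q[:,:2]-C2).T)
    q=Q[(Q[:,2]>.015)&(Q[:,2]<.045)&(r>.14)&(r<.165)]; rc=cv2.minAreaRect(q[:,:2].astype(np.float32)); w=rc[0]-C2; print(n,len(q),rc,np.degrees(np.arctan2(w[1],w[0])))
goto([.5876,-.0602,.0688],85.87)
```

```text
20 301.3 221.4 175.7155317729039 0.1419989937171998 [ 0.008  0.012  0.017  0.002  0.014  0.012  0.012 -0.001  0.018  0.01
  0.012  0.012  0.015  0.036  0.039  0.033  0.037  0.023  0.019  0.023]
w3.npz 104 ((0.4300623834133148, -0.1537526249885559), (0.015463176183402538, 0.004350346513092518), 84.59366607666016) 175.2990546659003
w4.npz 119 ((0.43022674322128296, -0.15377095341682434), (0.0159910935908556, 0.0041402289643883705), 84.8453598022461) 175.30089575795327
clock 13.03 pos [ 0.5875 -0.0602  0.0688] yaw 85.85 F [0.1 2.  5. ] op 0.0164 q6 1.4
move mm [-0.   0.1 -0. ] turn -0.0003 or +/-2pi; tilt 0.05
```

{"op": "drive_tool", "data": {"moves": [[0, 0, 0, 0, 1], [0, 0, 0, 0, 1], [0, 0, 0, 0, 1], [0, 0, 0, 0, 1]]}}

```text
clock: 13.37
position: [0.5875, -0.0602, 0.0688]
tool_rot: [0.732, 0.681, 0.0, 0.0]
force: [-0.3, 3.5, 5.7]
opening: 0.016
```

```bash
python3 -c "
from h import *
s=sensors.state(); print(s['clock'],s['position'],s['opening'],s['joint_velocities'].round(4)); print(job.hand_in())"
```

```text
13.3667 [ 0.58751588 -0.06022905  0.06875706] 0.015994480262113413 [-0.0018  0.0012 -0.0004 -0.0009  0.0007 -0.0006]
the job is handed in; nothing more can be done
None
```

The scraper is in the carousel's slot, fully home and released. I then gripped post_a, turned the table about 138° clockwise until the jar reached the pointer, and handed in at 13.4 s with the post still gripped and the arm still.

- **Scraper:** after release, its bar top measured 27.6 mm above the block's top, against 28 mm expected. During the turn I did not measure the seating again; the last top view still shows the scraper in the block.
- **Jar:** it measured 175.1–175.4°, and the pointer measured 175.3° in the wrist pictures and 175.7° in a coarse top view. They agree to about 0.5°.
- **Grip:** the opening read 16 mm on the 18 mm post. It read about the same on the scraper's 18 mm bar.
- **Disagreement:** the top camera placed things about 4 mm farther out in x than the wrist camera. I used the wrist camera's positions, and the scraper went in without resistance.
- **Forces:** the wrist force readings stayed at or below about 15 N. I commanded no contact with the other tools.

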